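# Butt a guitar bridge blank against the jig stop and snap the toggle clamp over it

### The arm

A 6-joint arm with a two-finger parallel gripper is mounted at the origin on the work surface. World frame = base frame: x ahead of the robot, y to its left, z up, the work surface at z = 0. Lengths are in m, angles in rad, forces in N, time in s.
With the tool pointing down it reaches from about 0.35 to 0.875 m from the base axis. Payload 15.5 kg.
Tool frame: the origin (TCP) lies on the centre line of the jaws, within the pads' length; the fingertips stand 22 mm ahead of it and the grasp point (between the pads) lies 3 mm ahead of it; z points along the fingers, y is the line along which they close (so a half turn about z gives the same grasp; the last joint's range is limited). The gripper opens to 85 mm and grips with 20 to 120 N. Pads are 22 mm wide; open, the fingers measure 114 mm over their backs; the gripper's body (76 mm by 85 mm) begins 54 mm behind the grasp point. The pads swing forward as they close: fully open they stand 13 mm farther back than shut.
Start: joints at [-1.321, 0.494, 1.345, -0, 1.302, -0.096], TCP at [0.211, -0.588, 0.214] pointing down, gripper open.
Joint ranges: [-2.91, 2.91], [-0.82, 2.16], [0.22, 2.67], [-1.22, 4.37], [0.12, 2.79], [-3.08, 3.08]. Speed limits (rad/s): [1.89, 1.89, 2.57, 3.01, 3.01, 3.01].

### API

Orientations are given as a unit quaternion [w, x, y, z].
In Python, from plant import bot gives the robot as it stands.
- The arm moves only by the tool carry_out, never from a script. Its argument "commands" is a list that holds one entry, the list of rows, each a list of 6 numbers: the shift along the tool's x, y, z in cm, then the turn, a rotation vector about the tool's x, y, z in rad. A call has 1 to 12 rows; each row shifts and turns the commanded pose from where the row before left it, along the tool's axes as they then stand; what a row does not reach is not made up. A row lasts 1/8 s, in which the tool goes at most 62.5 mm and 10.7 degrees, less where a joint would pass 70% of its speed; a pose out of reach is approached as far as the arm can. A call is refused whole if a number of a shift passes 6.25 or a number of a turn 0.188, either way. A call with a gripper value outside its range is refused whole. "claw" is the opening, from -1 (shut) to 1 (fully open), set as the call begins (left out, the last holds). The fingers move at their own pace and stop on an object; "squeeze" is the grip in N (left out, the last holds). Time passes only in rows, so rows that do not move let the fingers close. It gives the time, the measured TCP pose, the force, the opening and the grip force at its end, in the units of the state.
- bot.get_state(): the state, without advancing time (a new reading comes with each control period).
- bot.camera(name): name is "side" or "top" or "wrist"; returns the picture (480x640x3 uint8, red, green, blue); there is no depth.
- bot.camera_info(name): a dict with "K" (3x3 intrinsics, pixels), "origin" and "orientation" of the camera in the world; the wrist camera has in their place "T_tool_cam" (4x4, takes a point from camera to tool coordinates, whose origin is the TCP and whose axes are the flange's). Camera axes: x right, y down, z forward; pixel columns grow to the right and rows downward; lengths in m; the calibration is good to about 2 mm. A picture is of the moment at which its call begins: read the wrist's pose just before it. camera_info takes no time and is no camera call.
- bot.sign_off(): hands the job in; it is judged then, once.
Trained networks look in the newest picture that a camera, given by its name, has taken for a name from the list of things; names that differ only in an ending like _2 or _b are one class to them, and where a whole thing is asked for, a point or a joint stands for the part that bears it (a point fixed in the world has none). Each returns a list of dicts, best first, with "confidence" (0 to 1); they miss things now and then, are a little off and sometimes report something else, mostly with a low value. They report only what shows in the picture. A call takes as long as a camera call.
- bot.outline_of(camera, thing): "mask" (480x640 bool, what is visible of it) and "position" ([row, column] in pixels, amid what is visible of it).
- bot.pinpoint(camera, thing): "position" ([row, column] in pixels: a listed point, or the origin of a listed thing).
The state is a dict: "t": time; "joints": joint angles; "joint_vel": joint speeds; "tau": joint torques, N m; "eef_pos": TCP position; "eef_rot": TCP orientation; "force": force on the tool from outside, world axes, zero at the start; "ft_torque": the same for the moment, N m; "width": finger opening in m; "grip_force": force on a finger pad.
Only numpy, scipy, OpenCV 4.12 (cv2) and the standard library are available. Lean on these libraries where they do the work, as an engineer would, in place of code of your own. Each camera call takes 0.05 s, during which the arm holds its last target. There are 200 camera calls.

### The job

The rosewood bridge blank lies pulled back in the channel of the aluminium jig: slide it along the channel until its end is fully home against the blue stop. Then push the red clamp handle over past its centre so that it snaps over and the rubber foot holds the blank, and lean on the fully closed handle with about 15 N for half a second to bed the foot. Never push the blank with more than 25 N or the handle with more than 20 N, leave the other things on the bench where they are, and let go at the end.

Things in the scene. Friction and masses are not known exactly. Their poses are not given: they have to be found in the camera images.
- jig: Aluminium clamping jig screwed to the bench, plate 170 (x) by 240 (y) by 18 mm high. Origin on the bench: the plate spans x -85 to 85, y -140 to 100 mm of its own frame. Its axes lie within 0.35 rad of the world's. Along its y axis, centred on its x=+25 mm, runs the channel for the blank; on the robot's side of that stands the toggle clamp.
- stop_face (a point): Centre of the blue stop's face that the blank butts against (jig frame x 25, y 75, z 29 mm); the face looks to the jig's -y and is 60 mm wide, reaching up to z=42 mm.
- blank: Dark rosewood bridge blank, 36 mm (its x) by 130 mm (its y) by 22 mm (its z), 0.08 to 0.2 kg, loose in the channel with 4 mm of side play in all, its long axis y along the jig's y, its top at jig z=40 mm (14 mm above the channel walls). Origin: centre of its underside. Starts 30 to 55 mm short of the stop; slides with a few newtons at most.
- blank_end (a point): Centre of the blank's +y end face, 11 mm above its underside: the face that must butt against the stop.
- blank_tail (a point): Centre of the blank's -y end face, 11 mm above its underside: the free face to push on.
- clamp_angle (a joint): Clamp angle; arm, foot and handle turn as one. 0 open: handle leans 0.5 rad to the jig's -x, arm raised; 0.5 centre: handle upright; 1.0 closed, on a hard stop: handle leans 0.5 rad to +x, arm level. An over-centre spring drives it to either end: along its arc the ball needs 7 to 11 N to leave the open end, falling to none at the centre, past which it snaps over.
- clamp: Moving part of the toggle clamp: steel arm and red handle. Origin on the clamp pivot; its z axis runs along the handle: a steel shank, then a red round grip 16 mm thick from 34 to 90 mm, then a red ball 26 mm across centred at 100 mm.
- ball (a point): Centre of the red ball at the handle's end, 26 mm across, 100 mm from the pivot: 151 mm above the bench when open or closed, 163 mm at the centre. The finger should rise with the ball along its arc: a dead level push drags on it by friction and can jam, with far more force.
- foot: Sprung foot with a black rubber pad 18 mm across at the end of the clamp arm, 75 mm from the pivot (jig x=25, y=35 mm when closed). Origin on the arm; the pad's underside is 26 mm below. The clamp presses it about 3 mm up against its spring on the blank (some 4 N).
- pickup: Bystander: black guitar pickup, 38 x 70 x 18 mm, loose. Origin: centre of its underside.
- spare: Bystander: a spare blank just like the other, loose on the bench beyond the jig, not to be used. Origin: centre of its underside.
- screwdriver: Bystander: screwdriver lying loose on the bench.
- pot: Bystander: small white ceramic bowl, 72 mm across, 60 mm high, loose. Origin: centre of its underside.
- tuner: Bystander: small steel tuning machine, about 35 mm long, 16 mm high, loose. Origin: under its round post.
- wrench: Bystander: wrench lying loose on the bench.
- polish: Bystander: clear bottle with a blue cap, 60 mm across, 170 mm high, loose. Origin: centre of its underside.
- channel (a point): Middle of the channel's floor (jig x 25, y -10, z 18 mm). The channel lies between two steel walls 40 mm apart and 8 mm high (tops 26 mm above the bench), from jig y -95 to 75; its -y end is open, a blue stop closes its +y end.
- pivot (a point): Centre of the clamp pivot (jig x -50, y 35, z 63 mm), its axis along the jig's y, between two steel cheeks whose tops are 73 mm above the bench. The handle swings in the plane jig y = 35 mm.

How it is judged:
By the outcome, as a careful person would: the job done as asked, in the order asked, and still so for the second after the job is handed in, with the robot touching nothing.
It also fails if it takes over 58 s, if anything falls off the work surface, if the arm or the gripper's body presses on something with over 40 N, if the wrist force passes 120 N, or if a joint passes its speed limit or range.

## Working session

There is one attempt and no reset: what is moved stays moved. The work goes in short steps, Python scripts to look and compute and a tool call to move; the robot and the scene stay as the last step left them, time stands still between calls to the robot, and variables do not carry over. Pictures are saved under pics/ and viewed, at most 10 in all, crops included, and the job is handed in when it is done.

Besides the shell and the picture viewer there is one more tool, called after "Emit:" as name([rows], argument=value, ...), one row to a line, values as JSON. carry_out: Moves the arm, as the interface text tells. Its arguments: {"type":"object","properties":{"commands":{"type":"array"},"claw":{"type":"number"},"squeeze":{"type":"number"}},"required":["commands"]}

```bash
mkdir -p pics; cat > h.py <<'E'
import numpy as np, cv2
from plant import bot
from scipy.spatial.transform import Rotation as R
def rot(q): return R.from_quat([q[1],q[2],q[3],q[0]]).as_matrix()
def cam(n):
    i=bot.camera_info(n); K=np.array(i["K"])
    if "T_tool_cam" in i:
        s=bot.get_state(); T=np.eye(4); T[:3,:3]=rot(s["eef_rot"]); T[:3,3]=s["eef_pos"]; T=T@np.array(i["T_tool_cam"])
        return K,T[:3,:3],T[:3,3]
    o=np.array(i["orientation"]); return K,(rot(o) if o.size==4 else o),np.array(i["origin"])
def ray(n,rc):
    K,Rm,o=cam(n); d=Rm@np.linalg.inv(K)@[rc[1],rc[0],1]; return o,d
def atz(n,rc,z):
    o,d=ray(n,rc); return o+d*(z-o[2])/d[2]
def proj(n,p):
    K,Rm,o=cam(n); c=K@Rm.T@(np.asarray(p)-o); return c[1]/c[2],c[0]/c[2]
def snap(n,f):
    im=bot.camera(n); cv2.imwrite('pics/'+f,im[:,:,::-1].copy()); return im
E
python3 - <<'E'
from h import *
Z=dict(stop_face=.029,channel=.018,pivot=.063,ball=.151,blank_end=.029,blank_tail=.029,blank=.018,jig=0)
np.set_printoptions(precision=4,suppress=True)
for c in ("top","side"):
    snap(c,c+'0.png'); print(c,cam(c)[2])
    for k,z in Z.items():
        r=bot.pinpoint(c,k)[:2]
        for d in r: print(k,round(d['confidence'],2),np.round(d['position'],1),atz(c,d['position'],z))
s=bot.get_state(); print(s['t'],s['eef_pos'],s['eef_rot'],s['width'],s['force'])
E
```

```text
top [0.5229 0.0441 0.9851]
stop_face 0.9 [234.  303.2] [0.6291 0.0596 0.029 ]
stop_face 0.52 [247.6 312.8] [0.5994 0.0388 0.029 ]
channel 0.66 [246.3 339.1] [ 0.6031 -0.0191  0.018 ]
channel 0.17 [306.3 491. ] [ 0.4711 -0.3516  0.018 ]
pivot 0.62 [272.2 306.4] [0.5453 0.0523 0.063 ]
pivot 0.37 [272.3 137.3] [0.5457 0.4008 0.063 ]
ball 0.76 [296.7 298. ] [0.4974 0.0672 0.151 ]
ball 0.23 [260.8 371.2] [ 0.5645 -0.0711  0.151 ]
blank_end 0.87 [238.4 313.7] [0.6194 0.0368 0.029 ]
blank_tail 0.94 [260.7 373.1] [ 0.5708 -0.0921  0.029 ]
blank_tail 0.29 [230.5 261.8] [0.6367 0.1495 0.029 ]
blank 0.82 [248.2 342.2] [ 0.5989 -0.0259  0.018 ]
jig 0.96 [256.4 326.4] [0.582  0.0083 0.    ]
jig 0.55 [205.  496.7] [ 0.699  -0.3807  0.    ]
side [0.3181 0.7864 0.8228]
stop_face 0.82 [295.4 305.2] [0.6211 0.0755 0.029 ]
stop_face 0.67 [284.7 335.5] [0.569  0.0234 0.029 ]
channel 0.69 [271.8 326.3] [ 0.6059 -0.0207  0.018 ]
channel 0.6 [264.5 290.7] [ 0.6938 -0.018   0.018 ]
pivot 0.97 [285.2 345.8] [0.537  0.0506 0.063 ]
pivot 0.54 [419.  190.7] [0.6872 0.4319 0.063 ]
ball 0.66 [259.9 365. ] [0.4968 0.056  0.151 ]
blank_end 0.93 [282.7 310.6] [0.6237 0.0349 0.029 ]
blank_tail 0.68 [252.4 348.5] [ 0.5737 -0.0901  0.029 ]
blank_tail 0.22 [282.9 313.7] [0.6169 0.0333 0.029 ]
blank 0.71 [270.5 330.3] [ 0.5985 -0.0278  0.018 ]
jig 0.73 [286.6 335.7] [0.5758 0.0013 0.    ]
jig 0.51 [191.3 337.4] [ 0.6921 -0.3679  0.    ]
0.9 [ 0.2113 -0.5882  0.2143] [0.     0.9852 0.1716 0.    ] 0.08543366848234545 [0.6264 0.329  1.3282]
```

View pics/top0.png

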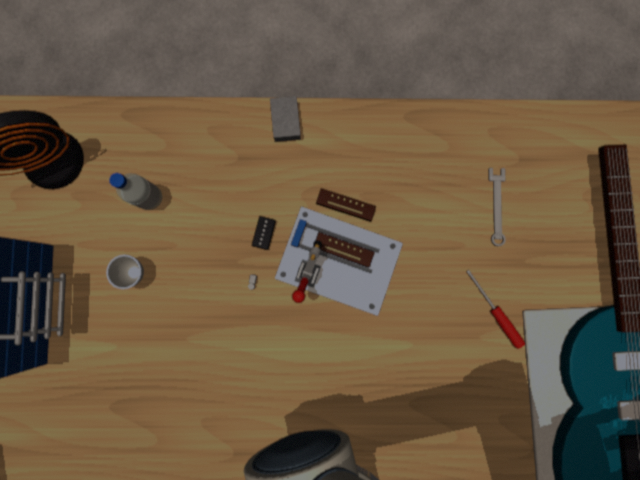

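View pics/side0.png

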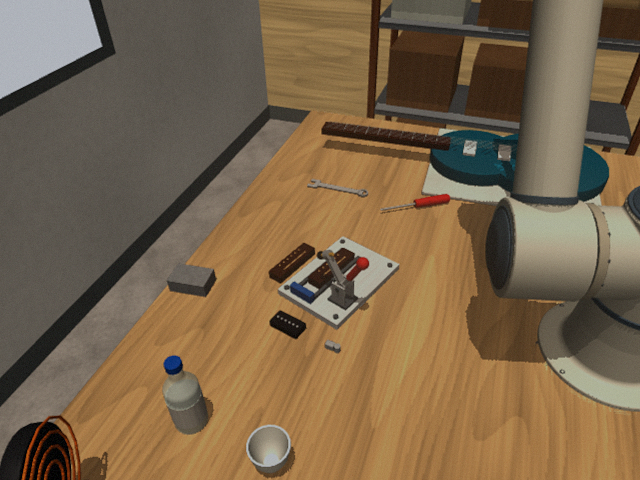

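```bash
python3 - <<'E'
from h import *
np.set_printoptions(precision=4,suppress=True)
# fit jig pose (x,y,yaw) from best detections
P={'stop_face':(25,75),'channel':(25,-10),'pivot':(-50,35),'ball':(-50-100*np.sin(.5),35),'jig':(0,0)}
obs=[('stop_face',.6291,.0596),('stop_face',.6211,.0755),('channel',.6031,-.0191),('channel',.6059,-.0207),('pivot',.5453,.0523),('pivot',.537,.0506),('ball',.4974,.0672),('ball',.4968,.056),('jig',.582,.0083),('jig',.5758,.0013)]
from scipy.optimize import least_squares
def f(p):
    c,s=np.cos(p[2]),np.sin(p[2])
    return np.concatenate([[p[0]+c*P[k][0]/1e3-s*P[k][1]/1e3-x,p[1]+s*P[k][0]/1e3+c*P[k][1]/1e3-y] for k,x,y in obs])
r=least_squares(f,[.58,0,-.3],loss='soft_l1',f_scale=.004);print(r.x,f(r.x).reshape(-1,2)*1e3)
E
```

```text
[ 0.5808  0.0016 -0.292 ] [[-2.7906  6.6156]
 [ 5.2094 -9.2844]
 [-1.2614  3.9142]
 [-4.0614  5.5142]
 [-2.331  -2.7991]
 [ 5.969  -1.0991]
 [-0.3438 -3.8968]
 [ 0.2562  7.3032]
 [-1.2241 -6.7119]
 [ 4.9759  0.2881]]
```

The top view shows the jig with blank tail near (373, 261), red ball near (298, 297), blue stop near (300, 234), and the jig edges giving a yaw of about -0.33. The side view confirms the clamp is open, and the way in from the tail side is free. I'll move over the jig for a wrist view.

Emit:
carry_out([
  [[4.7, -3.5, -0.8, 0, 0, 0], [4.7, -3.5, -0.8, 0, 0, 0], [4.7, -3.5, -0.8, 0, 0, 0], [4.7, -3.5, -0.8, 0, 0, 0], [4.7, -3.5, -0.8, 0, 0, 0], [4.7, -3.5, -0.8, 0, 0, 0], [4.7, -3.5, -0.8, 0, 0, 0], [4.7, -3.5, -0.8, 0, 0, 0], [4.7, -3.5, -0.8, 0, 0, 0], [4.7, -3.5, -0.8, 0, 0, 0], [0, 0, 0, 0, 0, -0.15], [0, 0, 0, 0, 0, -0.15]],
], claw=-1)

```text
t: 2.4
eef_pos: [0.5356, -0.0991, 0.2943]
eef_rot: [0.0, 0.947, 0.32, 0.0]
force: [0.4, -0.7, -1.2]
width: 0.0001
grip_force: 0.0
```

Emit:
carry_out([
  [[0, 0, 0, 0, 0, -0.15], [0, 0, 0, 0, 0, -0.15], [0, 0, 0, 0, 0, -0.15], [0, 0, 0, 0, 0, -0.15], [0, 0, 0, 0, 0, 0], [0, 0, 0, 0, 0, 0]],
])

```text
t: 3.15
eef_pos: [0.5353, -0.1, 0.2943]
eef_rot: [0.0, 0.814, 0.582, -0.0]
force: [-0.3, -0.4, 0.5]
width: -0.0001
grip_force: 0.0
```

```bash
python3 - <<'E'
from h import *
np.set_printoptions(precision=4,suppress=True)
Z=dict(stop_face=.029,channel=.018,pivot=.063,ball=.151,blank_end=.029,blank_tail=.029,blank=.018,jig=0)
s=bot.get_state(); print(s['t'],s['eef_pos'],s['eef_rot'],s['width'],s['force'],s['joints']); print(cam('wrist')[2], np.array(bot.camera_info('wrist')['T_tool_cam']))
snap('wrist','w1.png')
for k,z in Z.items():
    for d in bot.pinpoint('wrist',k)[:2]: print(k,round(d['confidence'],2),np.round(d['position'],1),atz('wrist',d['position'],z))
E
```

```text
3.15 [ 0.5353 -0.1     0.2943] [ 0.      0.8135  0.5815 -0.    ] -5.559892975434609e-05 [-0.3194 -0.4079  0.5275] [-0.2943  0.3082  1.4254 -0.      1.4079  0.0353]
[ 0.5568 -0.0338  0.4538] [[-0.0005 -0.9613 -0.2757  0.0696]
 [ 1.     -0.0002 -0.0008 -0.0011]
 [ 0.0007 -0.2757  0.9613 -0.1595]
 [ 0.      0.      0.      1.    ]]
pivot 0.65 [ 36.7 278.6] [0.5437 0.0475 0.063 ]
ball 0.62 [  4.2 192.9] [0.4983 0.067  0.151 ]
ball 0.49 [ 82.5 326.3] [ 0.5685 -0.0098  0.151 ]
blank_end 0.57 [ 33.4 353.3] [0.6125 0.0339 0.029 ]
blank_tail 0.83 [164.8 352.3] [ 0.5734 -0.0868  0.029 ]
blank 0.66 [105.5 350.9] [ 0.5909 -0.0289  0.018 ]
blank 0.42 [166.  351.6] [ 0.5727 -0.0891  0.018 ]
jig 0.88 [ 81.3 328.3] [0.5768 0.0026 0.    ]
```

View pics/w1.png

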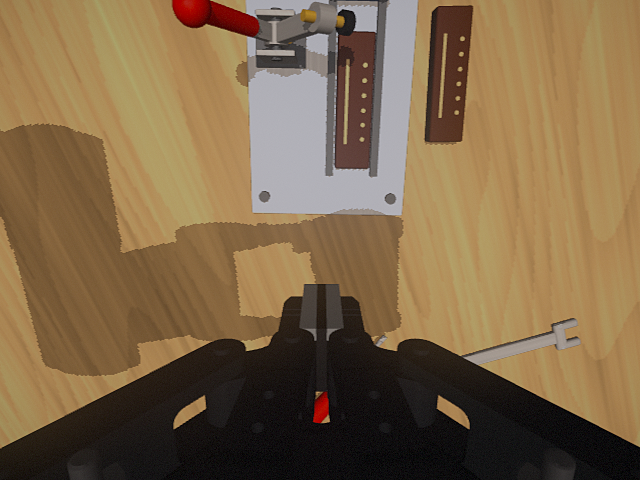

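The wrist view is clear. The plate's near corners are at about (253,212) and (403,216), the wall tail ends at (329,176) and (375,176), and the blank's tail top edge at y≈167 (x 335–369). The ball is at (192,8) and the pivot at about (276,35).

```bash
python3 - <<'E'
from h import *
from scipy.optimize import least_squares
np.set_printoptions(precision=4,suppress=True)
# jig pts (mm) and pixels (row,col)
pts=[((-85,-140,18),(212,253)),((85,-140,18),(216,403)),((5,-95,26),(176,329)),((45,-95,26),(176,375)),((-50-100*np.sin(.5),35,150.8),(8,192)),((-50,35,63),(36.7,278.6))]
def W(p,q):
    c,s=np.cos(p[2]),np.sin(p[2]); q=np.array(q)/1e3
    return np.array([p[0]+c*q[0]-s*q[1],p[1]+s*q[0]+c*q[1],q[2]])
f=lambda p: np.concatenate([np.array(proj('wrist',W(p,q)))-rc for q,rc in pts])
r=least_squares(f,[.58,0,-.3],loss='soft_l1',f_scale=2); p=r.x; print(p,f(p).reshape(-1,2))
ex=np.array([np.cos(p[2]),np.sin(p[2])]); ey=np.array([-ex[1],ex[0]])
for k,rc,z in [('tailtop',(167.5,352),.040),('tailLcorner',(166,335),.04),('tailR',(168,369),.04),('tail',(164.8,352.3),.029)]:
    w=atz('wrist',rc,z); print(k,w,'jig',ex@(w[:2]-p[:2]),ey@(w[:2]-p[:2]))
for n,q in dict(ball=(-97.9,35,151),stop=(25,75,29),chan=(25,-10,18)).items(): print(n,W(p,q),[np.round(proj(c,W(p,q)),1) for c in ('top','side')])
s=bot.get_state(); t=rot(s['eef_rot']); print(t, 'tool x yaw',np.arctan2(t[1,0],t[0,0]))
g=W(p,(25,-140,60)); print('to pre-push',t.T@(g-s['eef_pos']))
E
```

```text
[ 0.5779 -0.0008 -0.3413] [[ 1.7593 -0.2338]
 [-0.0802  0.2234]
 [-0.0561  4.6067]
 [ 0.4879 -4.3399]
 [-0.1985  1.0851]
 [-1.1751 -1.6203]]
tailtop [ 0.5718 -0.0879  0.04  ] jig 0.023416405950574423 -0.08411793495335111
tailLcorner [ 0.5556 -0.0808  0.04  ] jig 0.0057433413659142025 -0.08283385314996275
tailR [ 0.5884 -0.0941  0.04  ] jig 0.04107557616696277 -0.0843743870789061
tail [ 0.5734 -0.0868  0.029 ] jig 0.024496271852745267 -0.0824889084872323
ball [0.4974 0.0649 0.151 ] [array([296.7, 299.2]), array([262.7, 363.5])]
stop [0.6266 0.0615 0.029 ] [array([235.1, 302.4]), array([290.5, 305.2])]
chan [ 0.5981 -0.0186  0.018 ] [array([248.6, 338.9]), array([273.1, 329.2])]
[[ 0.3206  0.9472 -0.    ]
 [ 0.9472 -0.3206  0.    ]
 [-0.     -0.     -1.    ]] tool x yaw 1.2444611521852849
to pre-push [-0.0328  0.0315  0.2343]
```

```bash
python3 - <<'E'
from h import *
s=bot.get_state(); t=rot(s['eef_rot'])
for z in (.01,.022,.035):
  for x in (-.011,.0,.011): print(z,x,proj('wrist',s['eef_pos']+t@[x,.0145,z]))
p=np.array([.5779,-.0008,-.3413]); ex=np.array([np.cos(p[2]),np.sin(p[2])]); ey=np.array([-ex[1],ex[0]])
g=np.r_[p[:2]+.0245*ex-.118*ey,.0]; print(t.T@(g-s['eef_pos']))
E
```

```text
0.01 -0.011 (np.float64(300.03593988232205), np.float64(354.64669159497487))
0.01 0.0 (np.float64(278.15718733057383), np.float64(355.1955396064814))
0.01 0.011 (np.float64(255.5376093734718), np.float64(355.7629718836879))
0.022 -0.011 (np.float64(289.5328254370391), np.float64(352.6925297589295))
0.022 0.0 (np.float64(268.79268131984327), np.float64(353.1780934942055))
0.022 0.011 (np.float64(247.39275678738016), np.float64(353.67910386481304))
0.035 -0.011 (np.float64(279.46147532920367), np.float64(350.8187000372109))
0.035 0.0 (np.float64(259.83027306130225), np.float64(351.24727347261506))
0.035 0.011 (np.float64(239.61298421593608), np.float64(351.6886419031764))
[-0.01075996  0.03131869  0.29425839]
```

Emit:
carry_out([
  [[-0.3, 1.0, 5.0, 0, 0, 0.015], [-0.4, 1.0, 5.0, 0, 0, 0], [-0.4, 1.1, 5.0, 0, 0, 0], [0, 0, 4.2, 0, 0, 0], [0, 0, 2.0, 0, 0, 0], [0, 0, 0, 0, 0, 0], [0, 0, 0, 0, 0, 0]],
])

```text
t: 4.47
eef_pos: [0.5615, -0.1207, 0.0832]
eef_rot: [0.0, 0.817, 0.577, 0.0]
force: [0.4, 0.6, 0.2]
width: 0.0002
grip_force: 0.0
```

```bash
python3 - <<'E'
from h import *
s=bot.get_state(); t=rot(s['eef_rot']); print(s['t'],s['eef_pos'],s['force'])
a=snap('wrist','w2.png'); b=snap('side','s2.png')
r,c=map(int,proj('side',s['eef_pos'])); print(r,c)
for z in (0,.022,.035): print(z,proj('side',s['eef_pos']+[0,0,-z]),proj('wrist',s['eef_pos']+t@[.011,0,z]))
crop=cv2.resize(b[r-50:r+50,c-50:c+50],(500,500),interpolation=cv2.INTER_CUBIC); w=cv2.resize(a[200:480,180:460],(500,500))[:, :300]
cv2.imwrite('pics/c2.png',np.hstack([crop,w])[:,:,::-1])
E
```

```text
4.475 [ 0.56154018 -0.12072477  0.08322775] [0.35113744 0.61271093 0.17365145]
227 357
0 (np.float64(227.9652371655599), np.float64(357.6907984544192)) (np.float64(262.95630152731445), np.float64(323.5587903715836))
0.022 (np.float64(235.22723032478603), np.float64(357.42373011876117)) (np.float64(247.22389290811702), np.float64(323.2779223132105))
0.035 (np.float64(239.43844070459937), np.float64(357.26885790632815)) (np.float64(239.4650138367583), np.float64(323.1394043435421))
```

View pics/c2.png

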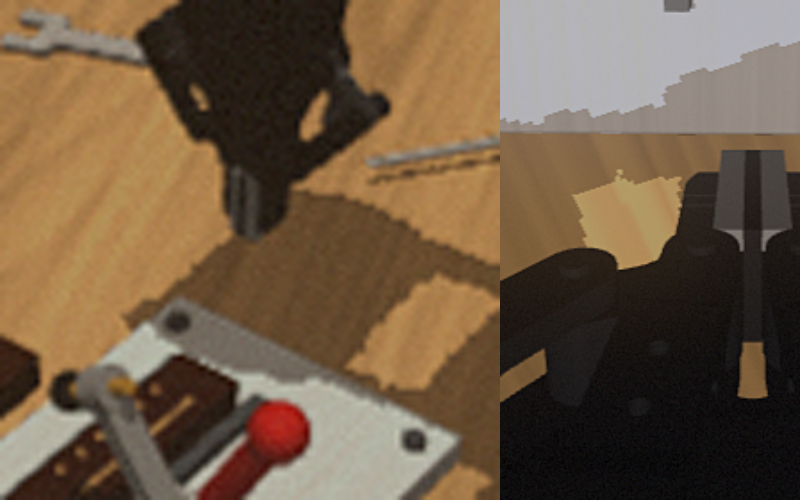

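```bash
python3 - <<'E'
from h import *
np.set_printoptions(precision=4,suppress=True)
s=bot.get_state(); t=rot(s['eef_rot'])
def tri(obs):
    A=np.zeros((3,3));b=np.zeros(3)
    for n,rc in obs:
        o,d=ray(n,rc); d/=np.linalg.norm(d); M=np.eye(3)-np.outer(d,d); A+=M;b+=M@o
    return np.linalg.solve(A,b)
for rw in (283,285):
  for rs in (223.5,225):
    x=tri([('wrist',(rw,321)),('side',(rs,356))]); print(t.T@(x-s['eef_pos']), proj('wrist',x),proj('side',x))
bot.camera('top'); print(proj('top',s['eef_pos']))
im=cv2.imread('pics/w2.png'); c=cv2.resize(im[270:370,250:400],(750,500),interpolation=cv2.INTER_CUBIC); cv2.imwrite('pics/c3.png',cv2.convertScaleAbs(c,alpha=2.2))
E
```

```text
[ 0.0099 -0.0014 -0.0195] (np.float64(283.5908657295819), np.float64(320.5343458473013)) (np.float64(223.54414015832234), np.float64(355.88431103564784))
[ 0.0081 -0.001  -0.0142] (np.float64(282.33867406716575), np.float64(321.5192363989834)) (np.float64(224.94885282780297), np.float64(356.1335358883607))
[ 0.0091 -0.0012 -0.0191] (np.float64(284.97507274969826), np.float64(321.0194094874753)) (np.float64(223.49810802469668), np.float64(356.0048596108973))
[ 0.0074 -0.0008 -0.0137] (np.float64(283.7199548921936), np.float64(321.99288515729575)) (np.float64(224.89942306571618), np.float64(356.2573242236091))
(np.float64(263.8074883778655), np.float64(390.83108847281625))
```

View pics/c3.png

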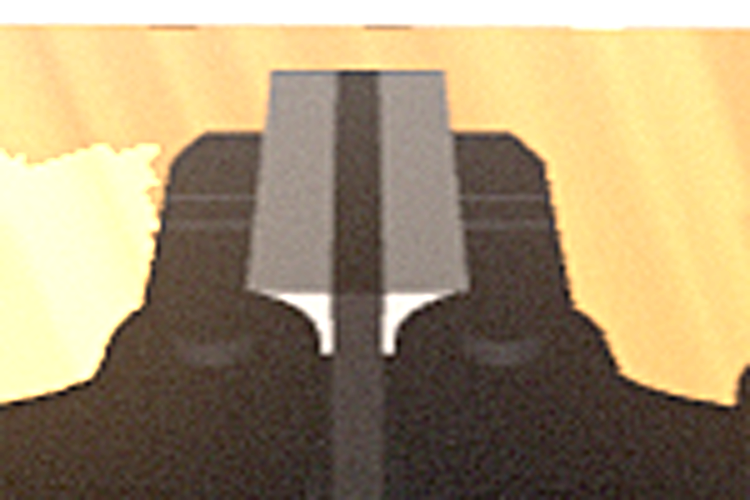

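The finger pads look shorter than stated: triangulation puts the tip about 18 mm behind the TCP. I'll try the nominal height first, since it's harmless if the tip is really higher, and watch for contact.

Emit:
carry_out([
  [[0, 0, 1.5, 0, 0, 0], [0, 0, 1.4, 0, 0, 0], [0, 0, 0, 0, 0, 0], [1.0, 0, 0, 0, 0, 0], [1.0, 0, 0, 0, 0, 0], [0.3, 0, 0, 0, 0, 0], [0.3, 0, 0, 0, 0, 0], [0.3, 0, 0, 0, 0, 0], [0.3, 0, 0, 0, 0, 0]],
])

```text
t: 5.75
eef_pos: [0.5716, -0.0903, 0.0533]
eef_rot: [-0.0, 0.817, 0.577, -0.0]
force: [0.4, 0.2, 0.5]
width: 0.0002
grip_force: 0.0
```

```bash
python3 - <<'E'
from h import *
np.set_printoptions(precision=4,suppress=True)
s=bot.get_state(); t=rot(s['eef_rot']); print(s['t'],s['eef_pos'],t.T@s['force'])
p=np.array([.5779,-.0008,-.3413]); ex=np.array([np.cos(p[2]),np.sin(p[2])]); ey=np.array([-ex[1],ex[0]])
d=s['eef_pos'][:2]-p[:2]; print('jig tcp',ex@d,ey@d)
a=snap('wrist','w4.png'); b=snap('side','s4.png')
r,c=map(int,proj('side',s['eef_pos'])); print(r,c)
crop=cv2.resize(b[r-40:r+40,c-40:c+40],(480,480),interpolation=cv2.INTER_CUBIC); w=cv2.resize(a[120:360,240:400],(320,480))
cv2.imwrite('pics/c4.png',np.hstack([crop,w])[:,:,::-1])
E
```

```text
5.75 [ 0.5716 -0.0903  0.0533] [ 0.3769  0.3195 -0.4746]
jig tcp 0.024059933233578336 -0.08646374469301346
244 349
```

View pics/c4.png

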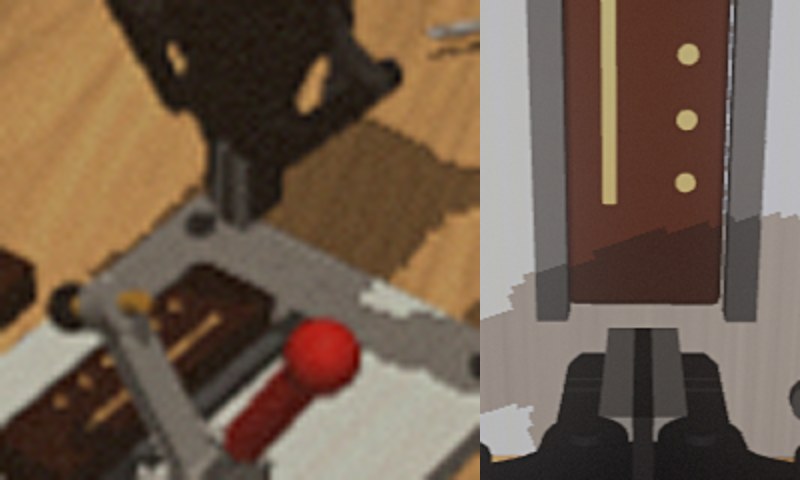

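The view shows no contact: the tip hovers at image row 284, above and behind the tail edge at row 270. The image-based tip offset is therefore right. I'll back off and go 4 cm lower.

Emit:
carry_out([
  [[-1.3, 0, 0, 0, 0, 0], [-1.2, 0, 0, 0, 0, 0], [0, 0, 1.2, 0, 0, 0], [0, 0, 1.2, 0, 0, 0], [0, 0, 0.6, 0, 0, 0], [0, 0, 0, 0, 0, 0]],
])

```text
t: 6.6
eef_pos: [0.5629, -0.1136, 0.0225]
eef_rot: [-0.001, 0.817, 0.577, -0.0]
force: [-0.1, 0.3, -0.1]
width: -0.0002
grip_force: 0.0
```

Emit:
carry_out([
  [[0, 0, 0.3, 0, 0, 0], [0, 0, 0.3, 0, 0, 0], [0, 0, 0.2, 0, 0, 0], [0, 0, 0.2, 0, 0, 0], [0, 0, 0, 0, 0, 0]],
])

```text
t: 7.22
eef_pos: [0.5632, -0.1139, 0.0132]
eef_rot: [-0.0, 0.817, 0.577, -0.0]
force: [-0.1, 0.6, -0.5]
width: -0.0001
grip_force: 0.0
```

```bash
cat > st.py <<'E'
from h import *
np.set_printoptions(precision=4,suppress=True)
p=np.array([.5779,-.0008,-.3413]); ex=np.array([np.cos(p[2]),np.sin(p[2])]); ey=np.array([-ex[1],ex[0]])
s=bot.get_state(); t=rot(s['eef_rot']); d=s['eef_pos'][:2]-p[:2]
print(round(s['t'],2),'jig tcp',ex@d,ey@d,s['eef_pos'][2],'Ftool',t.T@s['force'],'yaw err',np.arctan2(t[1,0],t[0,0])-p[2])
E
python3 - <<'E'
from st import *
a=snap('wrist','w5.png'); b=snap('side','s5.png')
r,c=map(int,proj('side',s['eef_pos'])); print(r,c)
crop=cv2.resize(b[r-40:r+40,c-40:c+40],(480,480),interpolation=cv2.INTER_CUBIC); w=cv2.resize(a[120:360,240:400],(320,480))
cv2.imwrite('pics/c5.png',np.hstack([crop,w])[:,:,::-1])
E
```

```text
7.22 jig tcp 0.0240303475866986 -0.11154022755920677 0.01317504331442581 Ftool [ 0.5276 -0.3121  0.5225] yaw err 1.5710498595900493
252 355
```

View pics/c5.png

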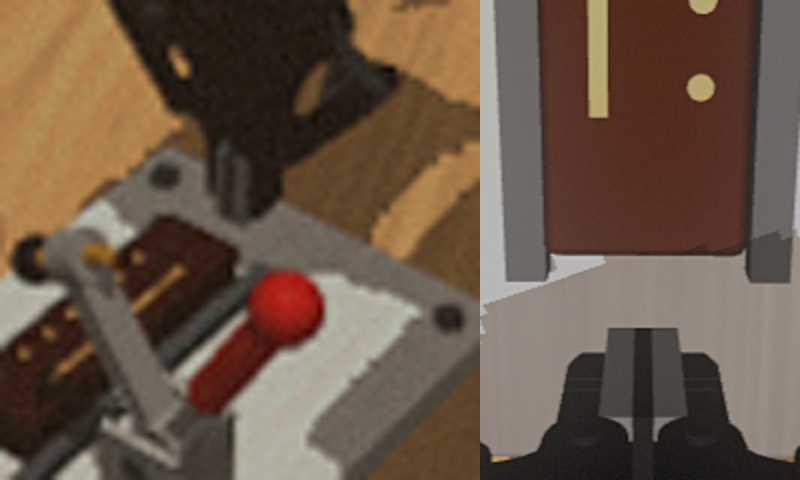

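The tip now hangs just above the plate behind the tail, in line with the channel. I'll push slowly.

Emit:
carry_out([
  [[0.7, 0, 0, 0, 0, 0], [0.5, 0, 0, 0, 0, 0], [0.2, 0, 0, 0, 0, 0], [0.2, 0, 0, 0, 0, 0], [0.2, 0, 0, 0, 0, 0], [0.2, 0, 0, 0, 0, 0], [0.2, 0, 0, 0, 0, 0], [0.2, 0, 0, 0, 0, 0]],
])

```text
t: 8.32
eef_pos: [0.5713, -0.0913, 0.0133]
eef_rot: [0.0, 0.817, 0.577, 0.0]
force: [-0.0, -1.0, 1.4]
width: 0.0001
grip_force: 0.5
```

```bash
python3 - <<'E'
from st import *
bot.camera('wrist'); bot.camera('top')
for c in('wrist','top'):
  for k in ('blank_tail','blank_end','stop_face'):
    for q in bot.pinpoint(c,k)[:1]:
      w=atz(c,q['position'],.029)[:2]-p[:2]; print(c,k,round(q['confidence'],2),ex@w,ey@w)
E
```

```text
8.32 jig tcp 0.024092225531794065 -0.08743474047035742 0.013300784811691578 Ftool [-0.9239  0.3146 -1.3825] yaw err 1.5710685282795747
wrist blank_tail 0.76 0.02330453424113103 -0.07624215319647266
top blank_end 0.82 0.020784488481805894 0.06298816761874403
top stop_face 0.55 0.02446871996817008 0.08067951458649804
```

Emit:
carry_out([
  [[0.2, 0, 0, 0, 0, 0], [0.2, 0, 0, 0, 0, 0], [0.2, 0, 0, 0, 0, 0], [0.2, 0, 0, 0, 0, 0], [0.2, 0, 0, 0, 0, 0], [0.2, 0, 0, 0, 0, 0], [0.1, 0, 0, 0, 0, 0], [0.1, 0, 0, 0, 0, 0]],
])

```text
t: 9.72
eef_pos: [0.576, -0.0781, 0.0133]
eef_rot: [-0.0, 0.817, 0.577, -0.0]
force: [-0.2, -0.2, -0.6]
width: 0.0
grip_force: 0.3
```

Emit:
carry_out([
  [[0.1, 0, 0, 0, 0, 0], [0.1, 0, 0, 0, 0, 0]],
])

```text
t: 9.98
eef_pos: [0.5766, -0.0762, 0.0133]
eef_rot: [-0.0, 0.817, 0.577, -0.0]
force: [0.4, -0.6, 0.0]
width: 0.0001
grip_force: 0.3
```

```bash
python3 - <<'E'
from st import *
snap('wrist','w6.png'); snap('top','t6.png')
for c in('wrist','top'):
  for k in ('blank_tail','blank_end','stop_face'):
    for q in bot.pinpoint(c,k)[:1]:
      w=atz(c,q['position'],.029)[:2]-p[:2]; print(c,k,round(q['confidence'],2),ex@w,ey@w)
E
```

```text
9.97 jig tcp 0.024052421483779476 -0.07150931571744668 0.01327026640438446 Ftool [-0.3994  0.5445 -0.0378] yaw err 1.5709665313595058
wrist blank_tail 0.77 0.022382931439449555 -0.060864542017592074
top blank_end 0.88 0.019011198863700247 0.07319358047858154
top stop_face 0.88 0.024250278169770368 0.08129356172662998
```

Emit:
carry_out([
  [[0.1, 0, 0, 0, 0, 0], [0.1, 0, 0, 0, 0, 0], [0.1, 0, 0, 0, 0, 0]],
])

```text
t: 10.75
eef_pos: [0.5777, -0.0734, 0.0133]
eef_rot: [0.0, 0.817, 0.577, -0.0]
force: [0.0, -0.9, 0.5]
width: 0.0003
grip_force: 0.5
```

Emit:
carry_out([
  [[0.05, 0, 0, 0, 0, 0], [0.05, 0, 0, 0, 0, 0]],
])

```text
t: 11.0
eef_pos: [0.578, -0.0725, 0.0133]
eef_rot: [0.0, 0.817, 0.577, 0.0]
force: [-0.5, -1.3, -0.6]
width: 0.0003
grip_force: 0.5
```

Emit:
carry_out([
  [[0.05, 0, 0, 0, 0, 0], [0.05, 0, 0, 0, 0, 0]],
])

```text
t: 11.25
eef_pos: [0.5783, -0.0715, 0.0133]
eef_rot: [0.0, 0.817, 0.577, -0.0]
force: [-0.5, -0.8, 0.2]
width: -0.0001
grip_force: 0.5
```

Emit:
carry_out([
  [[0.05, 0, 0, 0, 0, 0], [0.05, 0, 0, 0, 0, 0]],
])

```text
t: 11.5
eef_pos: [0.5787, -0.0706, 0.0133]
eef_rot: [0.0, 0.817, 0.577, -0.0]
force: [-0.7, -0.0, 1.3]
width: -0.0003
grip_force: 0.6
```

Emit:
carry_out([
  [[0.05, 0, 0, 0, 0, 0], [0.05, 0, 0, 0, 0, 0]],
])

```text
t: 11.75
eef_pos: [0.5787, -0.0704, 0.0133]
eef_rot: [0.0, 0.817, 0.577, -0.001]
force: [-4.6, -12.2, 3.3]
width: 0.0004
grip_force: 6.4
```

Emit:
carry_out([
  [[0.05, 0, 0, 0, 0, 0], [0.05, 0, 0, 0, 0, 0]],
])

```text
t: 12.0
eef_pos: [0.5786, -0.0702, 0.0133]
eef_rot: [0.0, 0.817, 0.577, -0.001]
force: [-7.9, -20.1, 4.7]
width: 0.0001
grip_force: 11.0
```

The blank is home: the force rose to 21.6 N with no further travel. Now I back off, rise, and go round to the handle's open side.

Emit:
carry_out([
  [[-0.2, 0, 0, 0, 0, 0], [-1.3, 0, 0, 0, 0, 0], [-1.5, 0, -1.0, 0, 0, 0], [0, 0, -5.0, 0, 0, 0], [0, 0, -5.0, 0, 0, 0], [0, 0, -5.0, 0, 0, 0], [0, 0, -5.0, 0, 0, 0], [3.2, -4.2, 0, 0, 0, 0], [3.2, -4.2, 0, 0, 0, 0], [3.3, -4.3, 0, 0, 0, 0], [3.3, -4.3, 0, 0, 0, 0], [0, 0, 0, 0, 0, 0.1745]],
])

```text
t: 13.5
eef_pos: [0.4502, 0.084, 0.224]
eef_rot: [-0.0, 0.864, 0.503, -0.0]
force: [0.1, -0.3, 1.2]
width: 0.0002
grip_force: 0.0
```

Emit:
carry_out([
  [[0, 0, 0, 0, 0, 0.1745], [0, 0, 0, 0, 0, 0.1745], [0, 0, 0, 0, 0, 0.1745], [0, 0, 0, 0, 0, 0.1745], [0, 0, 0, 0, 0, 0.1745], [0, 0, 0, 0, 0, 0.1745], [0, 0, 0, 0, 0, 0.1745], [0, 0, 0, 0, 0, 0.1745], [0, 0, 0, 0, 0, 0], [0, 0, 0, 0, 0, 0]],
])

```text
t: 14.75
eef_pos: [0.4525, 0.082, 0.2236]
eef_rot: [-0.0, 0.986, -0.168, 0.0]
force: [-0.0, 0.1, -0.4]
width: -0.0002
grip_force: 0.0
```

```bash
python3 - <<'E'
from st import *
print(s['joints'])
snap('top','t7.png')
for c in ('top','wrist','side'):
  bot.camera(c)
  for k,z in (('ball',.151),('blank_end',.029),('blank_tail',.029),('stop_face',.029)):
    for q in bot.pinpoint(c,k)[:1]:
      w=atz(c,q['position'],z)[:2]-p[:2]; print(c,k,round(q['confidence'],2),ex@w,ey@w)
E
```

```text
14.75 jig tcp -0.1458840764333598 0.03607042676578249 0.22355133693448934 Ftool [-0.0853 -0.1283  0.4498] yaw err 0.004435673281253827
[0.0493 0.251  1.7216 0.     1.1686 1.957 ]
top ball 0.8 -0.09750416373123878 0.0327937907127747
top blank_end 0.81 0.019199837909317438 0.08179317502993802
top blank_tail 0.78 0.02065878906661883 -0.05525802171500232
top stop_face 0.87 0.015853670879794668 0.0722966398170942
wrist ball 0.86 -0.09726216597978027 0.03655237695545924
side ball 0.6 -0.09396844416344735 0.029014217505309352
side blank_end 0.55 0.025136731541878968 0.0689244306183472
side blank_tail 0.91 0.026590691063052358 -0.05920236693827873
side stop_face 0.85 0.0279202730839857 0.08860828509148523
```

Emit:
carry_out([
  [[0, 0.1, 4.0, 0, 0, 0.004], [0, 0, 4.0, 0, 0, 0], [0, 0, 2.2, 0, 0, 0], [0.8, 0, 0, 0, 0, 0], [0.8, 0, 0, 0, 0, 0], [0, 0, 0, 0, 0, 0]],
])

```text
t: 16.3
eef_pos: [0.4688, 0.0758, 0.1223]
eef_rot: [-0.0, 0.985, -0.172, 0.001]
force: [-0.5, 0.2, 0.2]
width: 0.0003
grip_force: 0.0
```

```bash
python3 - <<'E'
from st import *
a=snap('wrist','w8.png'); b=snap('side','s8.png')
r,c=map(int,proj('side',s['eef_pos'])); print(r,c)
crop=cv2.resize(b[r-40:r+40,c-40:c+40],(480,480),interpolation=cv2.INTER_CUBIC); w=cv2.resize(a[120:360,240:400],(320,480))
cv2.imwrite('pics/c8.png',np.hstack([crop,w])[:,:,::-1])
E
```

```text
16.3 jig tcp -0.1284097950950987 0.03566866153825761 0.12230714626492432 Ftool [-0.5613 -0.0567 -0.2309] yaw err -0.0038407909235536053
280 375
```

View pics/c8.png

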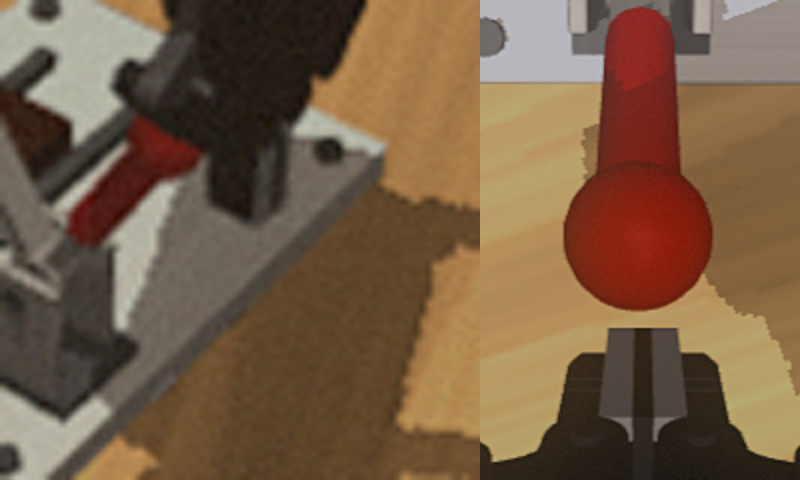

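The finger face is centred on the ball, about 7 mm short of it. I'll creep into contact.

Emit:
carry_out([
  [[0.3, 0, 0, 0, 0, 0], [0.15, 0, 0, 0, 0, 0], [0.1, 0, 0, 0, 0, 0], [0.1, 0, 0, 0, 0, 0]],
])

```text
t: 16.9
eef_pos: [0.4734, 0.0738, 0.1213]
eef_rot: [-0.0, 0.985, -0.171, -0.0]
force: [0.7, 0.7, -0.2]
width: 0.0002
grip_force: 0.0
```

Emit:
carry_out([
  [[0.05, 0, 0, 0, 0, 0], [0.05, 0, 0, 0, 0, 0]],
])

```text
t: 17.15
eef_pos: [0.4743, 0.0735, 0.1213]
eef_rot: [-0.0, 0.985, -0.171, -0.0]
force: [0.4, -0.5, 0.3]
width: 0.0002
grip_force: 0.0
```

Emit:
carry_out([
  [[0.05, 0, 0, 0, 0, 0], [0.05, 0, 0, 0, 0, 0]],
])

```text
t: 17.4
eef_pos: [0.4753, 0.0732, 0.1213]
eef_rot: [-0.0, 0.985, -0.171, -0.0]
force: [-0.1, -0.3, 0.3]
width: -0.0
grip_force: 0.0
```

Emit:
carry_out([
  [[0.05, 0, 0, 0, 0, 0], [0.05, 0, 0, 0, 0, 0]],
])

```text
t: 17.65
eef_pos: [0.4759, 0.0729, 0.1212]
eef_rot: [-0.0, 0.985, -0.172, -0.0]
force: [-3.2, 1.8, 1.6]
width: 0.0001
grip_force: 1.8
```

Contact. Now I follow the arc.

Emit:
carry_out([
  [[0.05, 0, -0.03, 0, 0, 0], [0.05, 0, -0.03, 0, 0, 0]],
])

```text
t: 17.9
eef_pos: [0.476, 0.0727, 0.1215]
eef_rot: [0.0, 0.985, -0.172, -0.001]
force: [-5.6, 4.3, -2.0]
width: -0.0
grip_force: 3.2
```

Emit:
carry_out([
  [[0.1, 0, -0.05, 0, 0, 0], [0.1, 0, -0.05, 0, 0, 0]],
])

```text
t: 18.15
eef_pos: [0.4777, 0.0721, 0.1225]
eef_rot: [-0.0, 0.985, -0.172, -0.001]
force: [-7.5, 4.8, 1.3]
width: 0.0002
grip_force: 4.3
```

Emit:
carry_out([
  [[0.1, 0, -0.05, 0, 0, 0], [0.15, 0, -0.07, 0, 0, 0]],
])

```text
t: 18.4
eef_pos: [0.4798, 0.0714, 0.1238]
eef_rot: [-0.0, 0.985, -0.171, -0.002]
force: [-9.6, 5.9, 5.5]
width: 0.0
grip_force: 5.6
```

Emit:
carry_out([
  [[0.1, 0, -0.08, 0, 0, 0], [0.15, 0, -0.1, 0, 0, 0]],
])

```text
t: 18.65
eef_pos: [0.4823, 0.0705, 0.1256]
eef_rot: [-0.0, 0.985, -0.171, -0.001]
force: [-6.5, 4.0, 1.9]
width: 0.0001
grip_force: 4.2
```

Emit:
carry_out([
  [[0.15, 0, -0.08, 0, 0, 0], [0.15, 0, -0.08, 0, 0, 0]],
])

```text
t: 18.9
eef_pos: [0.4852, 0.0694, 0.1272]
eef_rot: [-0.0, 0.985, -0.171, -0.001]
force: [-7.9, 4.3, 3.7]
width: -0.0001
grip_force: 4.6
```

```bash
python3 st.py
```

```text
18.9 jig tcp -0.11090896700095793 0.03514742645538653 0.1272455756374265 Ftool [-8.888  -1.3944 -3.6384] yaw err -0.0033755947173125245
```

Emit:
carry_out([
  [[0.16, 0.01, -0.09, 0, 0, 0], [0.16, 0.01, -0.08, 0, 0, 0], [0.16, 0, -0.08, 0, 0, 0], [0.16, 0, -0.07, 0, 0, 0]],
])

```text
t: 19.4
eef_pos: [0.4915, 0.0671, 0.1306]
eef_rot: [-0.0, 0.985, -0.171, -0.001]
force: [-6.8, 5.3, 5.2]
width: 0.0001
grip_force: 4.3
```

Emit:
carry_out([
  [[0.2, 0, -0.08, 0, 0, 0], [0.2, 0, -0.08, 0, 0, 0], [0.2, 0, -0.07, 0, 0, 0], [0.2, 0, -0.07, 0, 0, 0]],
])

```text
t: 19.9
eef_pos: [0.4993, 0.0643, 0.1337]
eef_rot: [-0.0, 0.985, -0.171, -0.001]
force: [-6.7, 2.9, 4.5]
width: -0.0002
grip_force: 3.2
```

Emit:
carry_out([
  [[0.2, 0, -0.06, 0, 0, 0], [0.2, 0, -0.06, 0, 0, 0], [0.2, 0, -0.05, 0, 0, 0], [0.2, 0, -0.05, 0, 0, 0]],
])

```text
t: 20.4
eef_pos: [0.5074, 0.0614, 0.1359]
eef_rot: [0.0, 0.985, -0.171, -0.0]
force: [-4.3, 1.4, 3.1]
width: -0.0002
grip_force: 2.0
```

```bash
python3 st.py
```

```text
20.4 jig tcp -0.08721791451904734 0.034983202738297706 0.1358871705433809 Ftool [-4.4769  0.1587 -3.0638] yaw err -0.003361922212485824
```

Emit:
carry_out([
  [[0.2, 0, -0.05, 0, 0, 0], [0.2, 0, -0.05, 0, 0, 0], [0.2, 0, -0.04, 0, 0, 0], [0.2, 0, -0.03, 0, 0, 0], [0.2, 0, -0.03, 0, 0, 0], [0.2, 0, -0.02, 0, 0, 0]],
])

```text
t: 21.15
eef_pos: [0.5192, 0.0572, 0.1381]
eef_rot: [-0.0, 0.985, -0.172, 0.0]
force: [-1.2, 0.1, 0.1]
width: 0.0001
grip_force: 0.3
```

Emit:
carry_out([
  [[0.2, 0, -0.02, 0, 0, 0], [0.2, 0, -0.01, 0, 0, 0], [0.2, 0, 0, 0, 0, 0], [0, 0, 0, 0, 0, 0]],
])

```text
t: 21.65
eef_pos: [0.5247, 0.0552, 0.1383]
eef_rot: [-0.0, 0.985, -0.172, 0.0]
force: [0.3, 0.2, 0.4]
width: -0.0002
grip_force: 0.0
```

```bash
python3 - <<'E'
from st import *
for c in ('top','wrist'):
  snap(c,c+'9.png')
  for k,z in (('ball',.155),('foot',.063),('blank_tail',.029)):
    for q in bot.pinpoint(c,k)[:1]:
      w=atz(c,q['position'],z)[:2]-p[:2]; print(c,k,round(q['confidence'],2),ex@w,ey@w)
E
```

```text
21.65 jig tcp -0.06889246894692747 0.03495326673050429 0.13834552133164585 Ftool [ 0.1994 -0.2421 -0.4045] yaw err -0.0034952434990017656
wrist ball 0.97 -0.001757825736053935 0.03662694697493377
wrist foot 0.72 -0.0024984678336486734 0.00795594653294366
wrist blank_tail 0.94 0.023828555963224873 -0.05490511019957475
```

It snapped over: the ball is now at jig x≈-2 and the blank tail still at -55, home. I'll follow up to the ball and lean on it.

Emit:
carry_out([
  [[1.5, 0, 0.3, 0, 0, 0], [1.5, 0, 0.2, 0, 0, 0], [0.8, 0, 0, 0, 0, 0], [0.2, 0, 0, 0, 0, 0], [0.1, 0, 0, 0, 0, 0]],
])

```text
t: 22.68
eef_pos: [0.563, 0.0414, 0.1333]
eef_rot: [-0.0, 0.985, -0.172, -0.0]
force: [0.5, 0.1, -0.1]
width: 0.0
grip_force: 0.0
```

Emit:
carry_out([
  [[0.1, 0, 0, 0, 0, 0], [0.05, 0, 0, 0, 0, 0]],
])

```text
t: 22.92
eef_pos: [0.5644, 0.0409, 0.1335]
eef_rot: [0.0, 0.985, -0.171, -0.0]
force: [-0.1, 0.1, 0.2]
width: 0.0001
grip_force: 0.0
```

Emit:
carry_out([
  [[0.05, 0, 0, 0, 0, 0], [0.05, 0, 0, 0, 0, 0]],
])

```text
t: 23.18
eef_pos: [0.5655, 0.0406, 0.1334]
eef_rot: [0.0, 0.985, -0.171, 0.0]
force: [-0.3, 1.2, 0.7]
width: 0.0003
grip_force: 0.0
```

```bash
python3 st.py
```

```text
23.18 jig tcp -0.025572105762736917 0.034823416324440984 0.13342438649719077 Ftool [-0.7121 -1.0458 -0.6733] yaw err -0.0033073469909914444
```

Emit:
carry_out([
  [[0.05, 0, 0, 0, 0, 0], [0.05, 0, 0, 0, 0, 0]],
])

```text
t: 23.42
eef_pos: [0.5663, 0.0402, 0.1333]
eef_rot: [-0.0, 0.985, -0.171, -0.0]
force: [-1.5, 1.3, -0.7]
width: 0.0
grip_force: 0.8
```

Emit:
carry_out([
  [[0.05, 0, 0, 0, 0, 0]],
])

```text
t: 23.55
eef_pos: [0.5665, 0.0401, 0.1333]
eef_rot: [-0.0, 0.985, -0.171, -0.0]
force: [-3.7, 1.7, 0.5]
width: 0.0004
grip_force: 2.0
```

Emit:
carry_out([
  [[0.03, 0, 0, 0, 0, 0]],
])

```text
t: 23.68
eef_pos: [0.5666, 0.0401, 0.1332]
eef_rot: [-0.0, 0.985, -0.171, -0.001]
force: [-5.3, 1.6, 1.1]
width: -0.0
grip_force: 2.9
```

Emit:
carry_out([
  [[0.05, 0, 0.01, 0, 0, 0], [0.05, 0, 0.01, 0, 0, 0]],
])

```text
t: 23.92
eef_pos: [0.5669, 0.04, 0.133]
eef_rot: [-0.0, 0.985, -0.171, -0.001]
force: [-8.7, 4.6, 7.1]
width: -0.0
grip_force: 6.1
```

Emit:
carry_out([
  [[0.02, 0, 0, 0, 0, 0]],
])

```text
t: 24.05
eef_pos: [0.5669, 0.04, 0.133]
eef_rot: [-0.0, 0.985, -0.171, -0.001]
force: [-9.6, 4.5, 7.7]
width: 0.0
grip_force: 6.2
```

The force is 13.1 N, almost purely along the arc. I'll add a touch and hold.

Emit:
carry_out([
  [[0.03, 0, 0.01, 0, 0, 0]],
])

```text
t: 24.18
eef_pos: [0.5669, 0.04, 0.133]
eef_rot: [-0.0, 0.985, -0.171, -0.002]
force: [-12.4, 5.8, 10.2]
width: -0.0
grip_force: 7.3
```

Emit:
carry_out([
  [[0, 0, 0, 0, 0, 0]],
])

```text
t: 24.3
eef_pos: [0.5669, 0.04, 0.133]
eef_rot: [-0.0, 0.985, -0.171, -0.002]
force: [-11.2, 6.2, 8.8]
width: -0.0001
grip_force: 6.9
```

Emit:
carry_out([
  [[0, 0, 0, 0, 0, 0], [0, 0, 0, 0, 0, 0], [0, 0, 0, 0, 0, 0], [0, 0, 0, 0, 0, 0]],
])

```text
t: 24.8
eef_pos: [0.5669, 0.04, 0.133]
eef_rot: [-0.0, 0.985, -0.171, -0.002]
force: [-11.5, 6.0, 8.3]
width: 0.0003
grip_force: 6.9
```

Emit:
carry_out([
  [[-0.2, 0, 0, 0, 0, 0], [-1.5, 0, 0, 0, 0, 0], [-3.0, 0, -1.0, 0, 0, 0], [0, 0, -5.0, 0, 0, 0], [0, 0, -5.0, 0, 0, 0], [0, 0, 0, 0, 0, 0], [0, 0, 0, 0, 0, 0]],
])

```text
t: 25.68
eef_pos: [0.5236, 0.0554, 0.2427]
eef_rot: [0.0, 0.985, -0.171, -0.0]
force: [0.3, -0.5, -0.4]
width: 0.0001
grip_force: 0.0
```

```bash
python3 - <<'E'
from st import *
b={}
for c in ('top','side'):
  b[c]=snap(c,c+'10.png')
  for k,z in (('ball',.151),('foot',.063),('blank_tail',.029),('blank_end',.029)):
    for q in bot.pinpoint(c,k)[:1]:
      w=atz(c,q['position'],z)[:2]-p[:2]; print(c,k,round(q['confidence'],2),ex@w,ey@w)
cv2.imwrite('pics/c10.png',np.hstack([cv2.resize(b['side'][220:340,270:400],(390,360),interpolation=cv2.INTER_CUBIC),cv2.resize(b['top'][190:320,260:390],(390,360),interpolation=cv2.INTER_CUBIC)])[:,:,::-1])
E
```

```text
25.68 jig tcp -0.06995710011895565 0.03482743368427824 0.24265494062906015 Ftool [0.4795 0.3275 0.4149] yaw err -0.0033229223387132856
top blank_end 0.33 0.0016602600643900252 0.15912711703246407
side ball 0.72 0.0015368176645157048 0.025781956164232928
side foot 0.57 0.024631959006980824 0.03703728342513419
side blank_tail 0.72 0.03378849864977757 0.08349636659741592
side blank_end 0.64 0.03223193981872103 0.07249143251807269
```

View pics/c10.png

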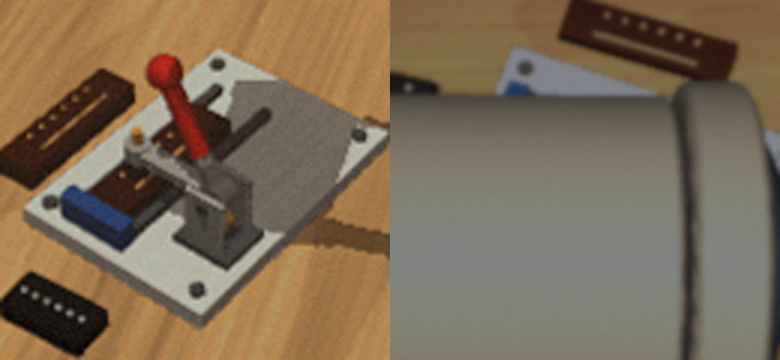

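The side view shows the blank against the blue stop, the handle over to +x, the arm level with the foot on the blank, and the robot clear.

```bash
python3 -c "
from plant import bot
print(bot.sign_off())"
```

```text
the job is handed in; nothing more can be done
None
```

The job is handed in at about 26 s: the blank is home against the stop (last push about 22 N), the clamp snapped over and was leaned on at about 15–17 N for just over half a second, the other things on the bench were left alone, and the arm is clear; no verdict came back.

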